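# Take in the night tray and open its spring lid

## Robot

A 6-joint arm with a two-finger parallel gripper is mounted at the origin on the work surface. World frame = base frame: x ahead of the robot, y to its left, z up, the work surface at z = 0. Lengths are in m, angles in rad, forces in N, time in s.
With the tool pointing down it reaches from about 0.35 to 0.775 m from the base axis. Payload 7.3 kg.
Tool frame: the origin (TCP) lies at the very end of the fingers, on their centre line; the grasp point (between the pads) lies 19 mm behind it (robot.pinch_z is the distance from the TCP to the grasp point, in m); z points along the fingers, y is the line along which they close (so a half turn about z gives the same grasp; the last joint's range is limited). The gripper opens to 92 mm and grips with 3 to 60 N. Pads are 19 mm wide; open, the fingers measure 130 mm over their backs; the gripper's body (75 mm by 190 mm) begins 47 mm behind the grasp point.
Start: joints at [-1.277, 0.342, 1.524, -0, 1.275, -0.146], TCP at [0.224, -0.475, 0.227] pointing down, gripper open.
Joint ranges: [-2.53, 2.53], [-0.77, 2.02], [0.04, 2.7], [-1, 4.14], [0.28, 2.66], [-3.11, 3.11]. Speed limits (rad/s): [2.57, 2.57, 3.14, 3.14, 3.14, 3.14].

## Interface

Orientations are given as [roll, pitch, yaw] about the fixed x, y, z axes, in that order (R = Rz(yaw) Ry(pitch) Rx(roll)).
In Python, from cell import robot gives the robot as it stands.
- The arm moves only by the tool move_arm, never from a script. Its argument "motion" is a list of rows, each a list of 6 numbers: the shift along the tool's x, y, z in units of 0.1 m (1.0 is 0.1 m), then the turn, a rotation vector about the tool's x, y, z in units of pi rad (1.0 is pi rad). In form: [[dx, dy, dz, rx, ry, rz], ...]. A call has 1 to 12 rows; each row is the pose to reach, as a shift and turn from the pose commanded when the call began, along the tool's axes at that moment, turning the shorter way round; what a row does not reach only later rows make up. A row lasts 1/8 s, in which the tool goes at most 62.5 mm and 10.7 degrees, less where a joint would pass 70% of its speed; a pose out of reach is approached as far as the arm can. A call with a number of a shift or a turn outside -1 to 1 is refused whole. A call with a gripper value outside its range is refused whole. "fingers" is the opening, from -1 (shut) to 1 (fully open), set as the call begins (left out, the last holds). The fingers move at their own pace and stop on an object; "newtons" is the grip in N (left out, the last holds). Time passes only in rows, so rows that repeat a pose let the fingers close. It gives the time, the measured TCP pose, the force, the opening and the grip force at its end, in the units of the state.
- robot.observe(): the state, without advancing time (a new reading comes with each control period).
- robot.read_camera(name): name is "scene" or "top" or "wrist"; returns a dict with "image" (384x512x3 uint8, red, green, blue), "range_z" (384x512 float32, m along the optical axis (not along the pixel's ray), 0 where there is no reading), "vfov" (degrees; the focal length in pixels is half the picture's height over the tangent of half this angle, whatever the lens; pixels are square), "cx", "cy" (the principal point, pixels), "extrinsics" (4x4, takes a point from camera to world coordinates); the wrist camera has in their place "hand_eye" (4x4, takes a point from camera to tool coordinates, whose origin is the TCP and whose axes are the flange's). Camera axes: x right, y up, looking along -z (the intrinsics and any distortion apply to the point x, -y, -z); pixel columns grow to the right and rows downward; lengths in m; the calibration is good to about 2 mm. The wrist camera is an equidistant fisheye: a pixel r from the principal point sees the ray r / f radians off the axis. A picture is of the moment at which its call begins: read the wrist's pose just before it.
- robot.hand_in(): hands the job in; it is judged then, once.
The state is a dict: "time": time; "qpos": joint angles; "qvel": joint speeds; "joint_efforts": joint torques, N m; "tool_pos": TCP position; "tool_rot": TCP orientation; "contact_force": force on the tool from outside, world axes, zero at the start; "torque": the same for the moment, N m; "opening": finger opening in m; "grip_force": force on a finger pad.
Only numpy, scipy, OpenCV 4.12 (cv2) and the standard library are available. Lean on these libraries where they do the work, as an engineer would, in place of code of your own. Each camera call takes 0.05 s, during which the arm holds its last target. There are 200 camera calls.

## Task

A guest has handed back a room key in the covered slide tray under the glass hatch: put a fingertip into the open well at the tray's near end and draw the tray fully home on the clerk's side. Then press down on the free edge of its lid until the push-to-open catch lets go and the spring lifts the lid ajar, and push the lid up and over past upright so that it stays open by itself. Use only light fingertip pushes: grip nothing, leave the key lying in the tray, and do not disturb the other things on the counter.

Things in the scene. Friction and masses are not known exactly. Their poses are not given: they have to be found in the camera images.
- hatch: Steel-framed glass hatch fixed to the counter, 450 mm wide, 290 mm high; the slide tray runs in two runners (30 mm high, 191 mm apart outside) through the slot under its bottom rail (underside 84 mm above the counter). Origin on the counter under the middle of the glass; its -x axis is level and points to the clerk's side, the way the tray is drawn in; y runs along the glass.
- tray (a joint): Travel of the slide tray in m: 0 = pushed out to the guest, 0.200 = fully home at the stop on the clerk's side (home counts from 0.185). Starts at 0.03 to 0.10, its lid partly under the glass. It runs stiffly: about 10 N moves it, less (a lid swung lightly) leaves it. Open steel box 255 mm long, 160 mm wide, wall tops 54 mm above the counter. Its clerk's end is an open well, the rest the lidded key compartment.
- tray_pull (a point): Middle of the inner face of the end wall on the clerk's side, level with the top of its 8 mm thick rolled rim (58 mm above the counter). The open well reaches from here 68 mm towards the glass, is 154 mm wide, floor 9 mm above the counter; push this wall away from the glass, from inside the well, to draw the tray in. Moves with the tray, axes as hatch.
- lid (a joint): Angle of the lid in rad: 0 = shut and caught, positive = free edge raised, up and over towards the glass; 1.57 upright, 1.85 on its stop. Pressed to about -0.035 (3 to 5 N) the catch trips; let go, the spring lifts it to about 0.5, where it rests. Beyond, 2 to 3 N swing it against its weight and a damper: let go short of upright it sinks back to ajar, past upright it goes over to its stop.
- lid_press (a point): Point on the lid's top face (68 mm above the counter when shut), mid-width on the 34 mm wide steel front rim, 20 mm from the free edge, 150 mm from the hinge: the place to press, straight above the catch. Pressed down 5 mm here the catch trips; it bottoms at 6.7 mm. Moves with the lid.
- lid_edge (a point): Middle of the lid's rounded free edge (8 mm thick), on the side of the well. The lid is a clear pane in a steel rim, 170 mm from hinge axis to this edge, 160 mm wide, 6 mm thick. Shut, the edge is 65 mm above the counter; ajar, about 145 mm. Moves with the lid; y along the edge. Under the glass the lid cannot open.
- lid_hinge (a point): Middle of the lid's hinge axis (along hatch y), 62 mm above the counter, 238 mm from tray_pull towards the guest's side; with the tray home it is 88 mm on the clerk's side of the glass. Moves with the tray.
- key: Iron room key, 40 mm shank with bit and ring bow, on a 34 mm brass disc fob, 103 mm long overall, about 8 mm thick, 90 g, lying loose on the compartment's floor under the clear lid, across the tray. Origin on its underside below the shank's bow end; x along the shank towards the bit.
- mug: White enamel mug, dark rim and chips, 82 mm across, 82 mm high, side handle at +y. Origin: centre of its underside. Stands on the counter; leave alone.
- dish: Round pewter coin dish, 112 mm across, 22 mm high, a few coins fixed in it. Origin: centre of its underside. Leave alone.
- doorknob: Cast brass doorknob standing on its 60 mm rose, 64 mm high. Origin: centre of its underside. Leave alone.
- pencil: Hexagonal yellow wooden pencil, 170 mm long, 8 mm thick, lying on the counter beside the runners, x along it. Origin: underside at mid-length. Leave alone.
- tray_floor (a point): Point on the top face of the key compartment's floor (9 mm above the counter), on the tray's centre line, 92 mm from lid_hinge towards the clerk's end; the compartment reaches from 75 mm on the clerk's side of it to 102 mm on the other, and 77 mm to either side. Moves with the tray, axes as hatch, z up.

How it is judged:
On the way, in this order (a step that is already met when the one before it is completed fails the run):
1. the tray is drawn fully home, lid still shut (value of joint tray above 0.185 m and value of joint lid below 0.1 rad), for 0.1 s.
2. the catch has let go and the lid is ajar (value of joint lid above 0.35 rad), for 0.1 s.
At the end, for the whole second after the job is handed in: The tray is home (joint above 0.185 m), the lid stands open past upright (above 1.6 rad), and the key lies at rest on the floor of the tray's compartment (value of joint tray above 0.185 m and value of joint lid above 1.6 rad and z of key in the frame of tray_floor between -0.006 and 0.012 m and x of key in the frame of tray_floor between -0.085 and 0.11 m and y of key in the frame of tray_floor between -0.085 and 0.085 m and linear speed of key below 0.02 m/s); the robot touches nothing.
It fails at once if the key is picked up (raised more than 25 mm off the tray's floor) (z of key in the frame of tray_floor above 0.025 m).
It fails at once if the tray or lid is gripped or forced (over 35 N from the fingers, or 70 N while the lid is pressed down) ((contact force between the fingers and hatch above 35 N and value of joint lid above -0.02 rad) or contact force between the fingers and hatch above 70 N).
It fails at once if another thing on the counter is moved by more than 30 mm (distance of any of mug, dish, doorknob, pencil from where it was at the start of the episode above 0.03 m).
It fails at once if the mug, dish or doorknob is tipped (angle between any of mug, dish, doorknob's own z axis and vertical above 0.4 rad).
It also fails if it takes over 64 s, if anything falls off the work surface, if the arm or the gripper's body presses on something with over 40 N, if the wrist force passes 120 N, or if a joint passes its speed limit or range.

## Working session

There is one attempt and no reset: what is moved stays moved. The work goes in short steps, Python scripts to look and compute and a tool call to move; the robot and the scene stay as the last step left them, time stands still between calls to the robot, and variables do not carry over. Pictures are saved under pics/ and viewed, at most 10 in all, crops included, and the job is handed in when it is done.

Besides the shell and the picture viewer there is one more tool, called after ">>>" in YAML: its name, and indented under it one key for each argument. move_arm: Moves the arm, as the interface text tells. Shifts and turns lie within -1 to 1; 1 stands for 0.1 m of shift or pi rad of turn. Its arguments: {"type":"object","properties":{"motion":{"type":"array"},"fingers":{"type":"number"},"newtons":{"type":"number"}},"required":["motion"]}

```bash
mkdir -p pics; ls; cat > h.py <<'E'
import numpy as np,cv2
from cell import robot
from scipy.spatial.transform import Rotation as R
def grab(n):
    c=robot.read_camera(n); np.savez(f'{n}.npz',**{k:v for k,v in c.items()}); return c
def load(n): return dict(np.load(f'{n}.npz'))
def cloud(c):
    h,w=c['range_z'].shape; f=h/2/np.tan(np.radians(float(c['vfov']))/2)
    v,u=np.mgrid[:h,:w]; z=c['range_z']
    P=np.stack([(u-c['cx'])/f*z,-(v-c['cy'])/f*z,-z],-1)
    E=c['extrinsics']; return P@E[:3,:3].T+E[:3,3]
E
python3 - <<'E'
from h import *
for n in ('scene','top'):
    c=grab(n); cv2.imwrite(f'pics/{n}0.png',cv2.resize(c['image'][...,::-1],(800,600)))
    print(n,c['vfov'],c['cx'],c['cy'],c['extrinsics'].round(3).tolist())
s=robot.observe(); print({k:np.round(v,3).tolist() for k,v in s.items()})
E
```

```text
pics
scene 50.663907198269705 257.14900953390395 185.05904339900616 [[0.518, -0.728, 0.449, 1.04], [0.856, 0.447, -0.261, -0.153], [-0.01, 0.519, 0.854, 0.905], [0.0, 0.0, 0.0, 1.0]]
top 44.90857470252679 249.40634331095697 192.15907968674054 [[-0.019, 0.994, -0.112, 0.472], [-1.0, -0.017, 0.014, 0.096], [0.012, 0.112, 0.994, 1.045], [0.0, 0.0, 0.0, 1.0]]
{'time': 0.1, 'qpos': [-1.277, 0.343, 1.525, -0.0, 1.275, -0.146], 'qvel': [0.0, -0.0, -0.002, 0.001, -0.001, -0.0], 'joint_efforts': [0.002, -43.2, -24.469, 0.072, 0.053, -0.0], 'tool_pos': [0.223, -0.475, 0.226], 'tool_rot': [-3.14, -0.0, 0.44], 'contact_force': [1.036, 0.593, 0.229], 'torque': [0.024, 0.023, 0.004], 'grip_force': 0.0, 'opening': 0.092}
```

View pics/top0.png

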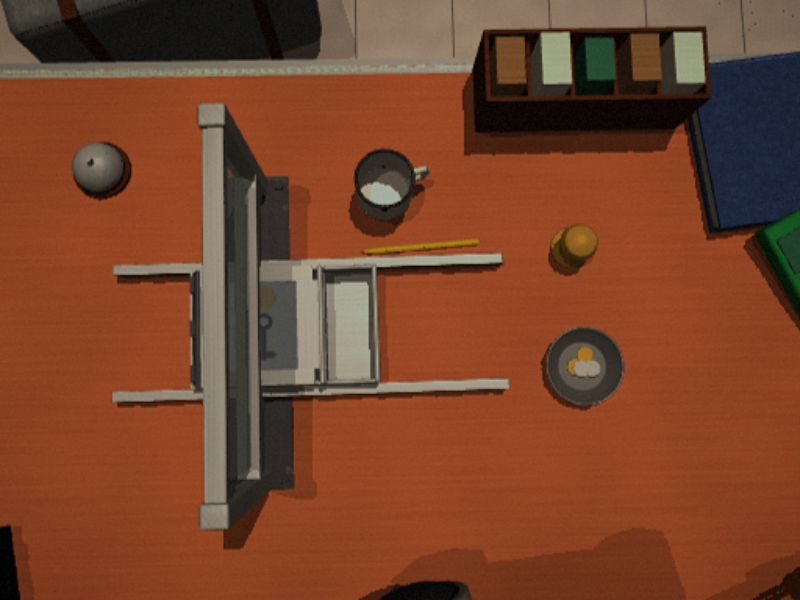

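View pics/scene0.png

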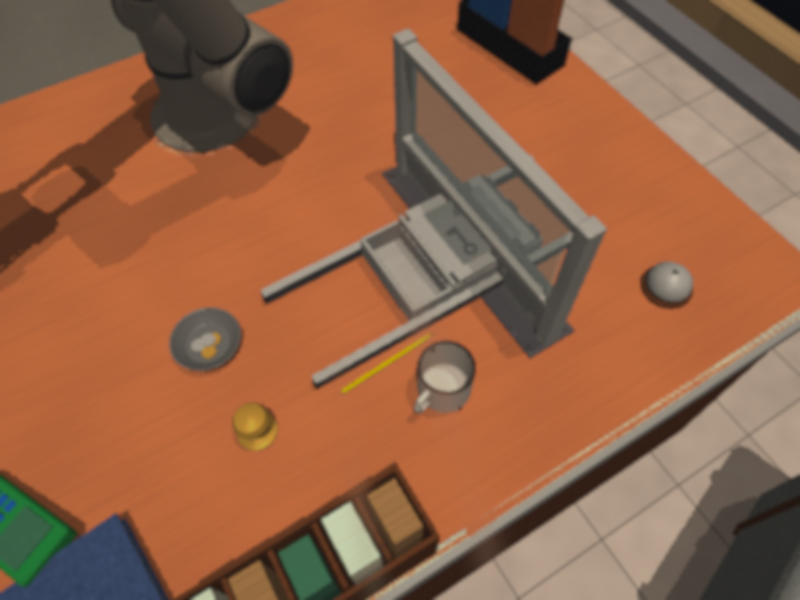

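```bash
python3 - <<'E'
from h import *
c=load('top'); P=cloud(c)
def at(u,v,r=1):
    u=int(u*.64);v=int(v*.64); return np.median(P[v-r:v+r+1,u-r:u+r+1].reshape(-1,3),0).round(4)
for n,u,v in [('runL a',130,270),('runL b',490,260),('runR a',130,397),('runR b',495,385),('rim t',376,280),('rim m',376,325),('rim b',376,372),('well floor',350,325),('lid front t',309,275),('lid front m',309,325),('lid front b',309,375),('toprail t',212,130),('toprail b',214,490),('mug rim',385,155),('pencil a',370,251),('pencil b',475,243),('knob',578,240),('dish',585,365)]: print(n,at(u,v))
# rows: height profile along the tray centre
v=int(325*.64)
for u in range(195,250,1): print(u,P[v,u].round(4))
E
```

```text
runL a [0.6375 0.4471 0.0293]
runL b [ 0.6424 -0.0603  0.0301]
runR a [0.4585 0.4431 0.0298]
runR b [ 0.4661 -0.0607  0.0303]
rim t [0.6125 0.1018 0.0572]
rim m [0.5496 0.1028 0.0576]
rim b [0.4861 0.1039 0.056 ]
well floor [0.5541 0.1388 0.0087]
lid front t [0.6185 0.1927 0.0677]
lid front m [0.5505 0.1932 0.0682]
lid front b [0.4835 0.1936 0.0685]
toprail t [0.7449 0.2744 0.2891]
toprail b [0.3675 0.2687 0.2886]
mug rim [0.786  0.0858 0.0637]
pencil a [0.6633 0.1105 0.0042]
pencil b [ 0.6717 -0.0441  0.0069]
knob [ 0.6632 -0.1772  0.0622]
dish [ 0.4923 -0.1952  0.0068]
195 [0.5506 0.1976 0.067 ]
196 [0.5505 0.1954 0.0679]
197 [0.5504 0.1932 0.0682]
198 [0.5505 0.1913 0.0666]
199 [0.5504 0.1891 0.0675]
200 [0.5504 0.187  0.067 ]
201 [0.5502 0.1848 0.0689]
202 [0.5501 0.1826 0.0696]
203 [0.5502 0.1806 0.0685]
204 [0.5501 0.1784 0.0689]
205 [0.5499 0.1762 0.0708]
206 [0.5502 0.1744 0.0666]
207 [0.5521 0.1742 0.0428]
208 [0.5523 0.1722 0.0398]
209 [0.5547 0.1723 0.0098]
210 [0.5547 0.1701 0.0091]
211 [0.5547 0.1679 0.0088]
212 [0.5548 0.1658 0.0071]
213 [0.5546 0.1635 0.0079]
214 [0.55
[... 286 characters left out ...]
]
225 [0.5541 0.1367 0.0087]
226 [0.554  0.1344 0.009 ]
227 [0.5539 0.1322 0.0096]
228 [0.5539 0.1299 0.0093]
229 [0.5541 0.1278 0.0068]
230 [0.5537 0.1254 0.0109]
231 [0.554  0.1233 0.0071]
232 [0.5537 0.121  0.0105]
233 [0.5536 0.1187 0.0116]
234 [0.5535 0.1165 0.012 ]
235 [0.5539 0.1144 0.0068]
236 [0.5538 0.1121 0.0069]
237 [0.5536 0.1099 0.0084]
238 [0.5538 0.1077 0.0055]
239 [0.5497 0.105  0.0576]
240 [0.5496 0.1028 0.0582]
241 [0.5495 0.1007 0.059 ]
242 [0.5499 0.0986 0.053 ]
243 [0.554  0.0965 0.0009]
244 [ 5.541e-01  9.420e-02 -4.000e-04]
245 [ 0.5543  0.0919 -0.0042]
246 [0.5539 0.0897 0.0009]
247 [0.5539 0.0874 0.    ]
248 [0.5538 0.0852 0.0008]
249 [5.538e-01 8.290e-02 1.000e-04]
```

The top picture shows the hatch glass at column 213 to 255, with the tray drawn to the right (world -y). The well spans columns 325 to 375 around row 325. The scene picture shows the same layout with the lid shut. I'll turn and travel to above the well with the fingers shut.

>>> move_arm:
  motion:
    - [0.3,-0.2,0,0,0,-0.06]
    - [0.6,-0.45,0,0,0,-0.12]
    - [1,-0.75,0,0,0,-0.18]
    - [1,-0.75,0,0,0,-0.24]
    - [1,-0.75,0,0,0,-0.3]
    - [1,-0.75,0,0,0,-0.36]
    - [1,-0.75,0,0,0,-0.36]
    - [1,-0.75,0,0,0,-0.36]
  fingers: -1
  newtons: 5

```text
time: 1.1
tool_pos: [0.282, -0.3645, 0.2265]
tool_rot: [-3.141, -0.0, 1.567]
contact_force: [0.4, 0.0, 0.0]
opening: 0.0164
grip_force: 0.0
```

>>> move_arm:
  motion:
    - [0.5,0.27,0,0,0,0]
    - [1,0.54,0,0,0,0]
    - [1,0.54,0,0,0,0]

```text
time: 1.48
tool_pos: [0.3372, -0.2617, 0.2268]
tool_rot: [3.141, -0.001, 1.573]
contact_force: [-0.0, -0.6, 0.1]
opening: 0.0004
grip_force: 0.0
```

>>> move_arm:
  motion:
    - [0.5,0.27,0,0,0,0]
    - [1,0.54,0,0,0,0]
    - [1,0.54,0,0,0,0]

```text
time: 1.85
tool_pos: [0.3911, -0.1625, 0.2267]
tool_rot: [3.141, -0.0, 1.573]
contact_force: [-0.6, -1.0, -0.6]
opening: 0.0001
grip_force: 0.0
```

>>> move_arm:
  motion:
    - [0.5,0.27,0,0,0,0]
    - [1,0.54,0,0,0,0]
    - [1,0.54,0,0,0,0]

```text
time: 2.22
tool_pos: [0.4452, -0.0633, 0.2266]
tool_rot: [3.141, 0.0, 1.573]
contact_force: [-0.4, -0.5, -0.7]
opening: 0.0002
grip_force: 0.0
```

>>> move_arm:
  motion:
    - [0.5,0.27,0,0,0,0]
    - [1,0.54,0,0,0,0]
    - [1,0.54,0,0,0,0]
    - [1,0.54,0,0,0,0]

```text
time: 2.72
tool_pos: [0.4979, 0.0336, 0.2264]
tool_rot: [-3.141, 0.001, 1.569]
contact_force: [-0.8, -0.2, -1.1]
opening: 0.0006
grip_force: 0.0
```

>>> move_arm:
  motion:
    - [0.5,0.27,0,0,0,0]
    - [1,0.53,0,0,0,0]
    - [1,0.53,0,0,0,0]
    - [1,0.53,0.3,0,0,0]
    - [1,0.53,0.7,0,0,0]
    - [1,0.53,1,0,0,0]
    - [1,0.53,1,0,0,0]
    - [1,0.53,1,0,0,0]

```text
time: 3.72
tool_pos: [0.5519, 0.134, 0.1281]
tool_rot: [3.14, 0.0, 1.569]
contact_force: [-0.5, 0.6, -0.8]
opening: 0.0004
grip_force: 0.0
```

```bash
python3 - <<'E'
from h import *
c=grab('top'); cv2.imwrite('pics/top1.png',cv2.resize(c['image'][130:290,90:330,::-1],(800,533)))
print(robot.observe()['tool_pos'])
E
```

```text
[0.55211127 0.13439749 0.12848231]
```

View pics/top1.png

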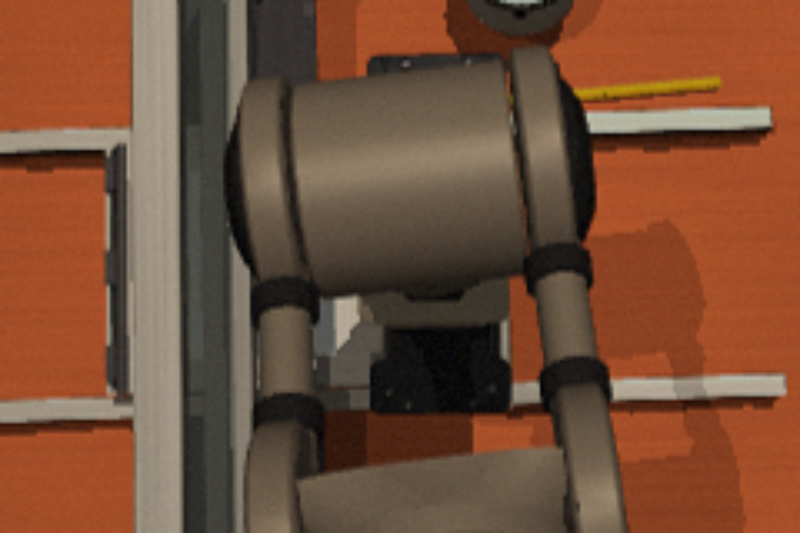

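The arm now hides the well in this view. The wrist housing's left edge (column 228) lies near the hatch's top rail (columns 135 to 180), so I'll measure that clearance before going down.

```bash
python3 - <<'E'
from h import *
c=load('top'); P=cloud(c)
for v in (170,185,200,220):
  print(v,[P[v,u].round(3).tolist() for u in range(130,190,4)])
  m=P[v,90:300]; m=m[m[:,2]>.32]; print('max y, arm z>.32', m[np.argmax(m[:,1])].round(3))
# hatch extent from first picture: points z>.1 near x .36..0.75
E
```

```text
170 [[0.598, 0.281, 0.287], [0.597, 0.274, 0.288], [0.597, 0.268, 0.288], [0.597, 0.261, 0.287], [0.607, 0.267, 0.228], [0.613, 0.267, 0.192], [0.619, 0.267, 0.155], [0.625, 0.267, 0.113], [0.564, 0.194, 0.487], [0.564, 0.189, 0.487], [0.563, 0.184, 0.488], [0.564, 0.18, 0.484], [0.564, 0.175, 0.483], [0.564, 0.17, 0.486], [0.564, 0.165, 0.485]]
max y, arm z>.32 [0.568 0.201 0.464]
185 [[0.573, 0.282, 0.284], [0.572, 0.274, 0.288], [0.573, 0.268, 0.285], [0.572, 0.261, 0.288], [0.58, 0.267, 0.23], [0.584, 0.266, 0.196], [0.59, 0.267, 0.153], [0.548, 0.201, 0.472], [0.545, 0.193, 0.489], [0.545, 0.188, 0.492], [0.545, 0.183, 0.492], [0.544, 0.178, 0.493], [0.545, 0.175, 0.486], [0.545, 0.169, 0.49], [0.545, 0.164, 0.49]]
max y, arm z>.32 [0.548 0.203 0.468]
200 [[0.548, 0.281, 0.287], [0.548, 0.274, 0.29], [0.548, 0.268, 0.286], [0.548, 0.261, 0.288], [0.553, 0.266, 0.233], [0.556, 0.266, 0.197], [0.56, 0.266, 0.157], [0.564, 0.266, 0.118], [0.529, 0.196, 0.472], [0.527, 0.189, 0.488], [0.527, 0.184, 0.488], [0.527, 0.179, 0.487], [0.527, 0.175, 0.483], [0.527, 0.17, 0.483], [0.527, 0.165, 0.483]]
max y, arm z>.32 [0.529 0.199 0.468]
220 [[0.515, 0.28, 0.287], [0.515, 0.273, 0.289], [0.515, 0.267, 0.288], [0.515, 0.261, 0.285], [0.518, 0.266, 0.233], [0.52, 0.266, 0.198], [0.522, 0.266, 0.16], [0.524, 0.266, 0.12], [0.525, 0.261, 0.103], [0.504, 0.19, 0.477], [0.503, 0.185, 0.481], [0.503, 0.18, 0.483], [0.503, 0.175, 0.481], [0.503, 0.171, 0.479], [0.526, 0.217, 0.067]]
max y, arm z>.32 [0.504 0.192 0.473]
```

The wrist clears the hatch by about 5 cm, so I'll go down into the well and then draw the tray in.

>>> move_arm:
  motion:
    - [0,0,0.3,0,0,0]
    - [0,0,0.6,0,0,0]
    - [0,0,0.85,0,0,0]
    - [0,0,0.98,0,0,0]
    - [0,0,0.98,0,0,0]
    - [0,0,0.98,0,0,0]

```text
time: 4.53
tool_pos: [0.5521, 0.1354, 0.03]
tool_rot: [3.139, -0.0, 1.571]
contact_force: [-0.2, -0.4, -0.5]
opening: 0.0005
grip_force: 0.0
```

>>> move_arm:
  motion:
    - [-0.05,0,0,0,0,0]
    - [-0.1,0,0,0,0,0]
    - [-0.15,0,0,0,0,0]
    - [-0.2,0,0,0,0,0]
    - [-0.25,0,0,0,0,0]
    - [-0.3,0,0,0,0,0]
    - [-0.35,0.005,0,0,0,0]

```text
time: 5.4
tool_pos: [0.5514, 0.1019, 0.0289]
tool_rot: [3.142, -0.002, 1.571]
contact_force: [-2.2, 9.2, 2.0]
opening: 0.0005
grip_force: 4.7
```

>>> move_arm:
  motion:
    - [-0.08,0,0,0,0,0]
    - [-0.16,0,0,0,0,0]
    - [-0.24,0,0,0,0,0]
    - [-0.32,0,0,0,0,0]
    - [-0.4,0.005,0,0,0,0]
    - [-0.48,0.005,0,0,0,0]
    - [-0.56,0.005,0,0,0,0]
    - [-0.64,0.005,0,0,0,0]
    - [-0.72,0.01,0,0,0,0]
    - [-0.8,0.01,0,0,0,0]
    - [-0.88,0.01,0,0,0,0]
    - [-0.95,0.01,0,0,0,0]

```text
time: 6.9
tool_pos: [0.5528, 0.0067, 0.0289]
tool_rot: [3.141, -0.002, 1.571]
contact_force: [1.0, 8.5, 1.4]
opening: 0.0005
grip_force: 4.7
```

>>> move_arm:
  motion:
    - [-0.06,0,0,0,0,0]
    - [-0.12,0,0,0,0,0]
    - [-0.18,0,0,0,0,0]
    - [-0.24,0,0,0,0,0]
    - [-0.3,0,0,0,0,0]
    - [-0.35,0,0,0,0,0]
    - [-0.4,0,0,0,0,0]

```text
time: 7.78
tool_pos: [0.5533, -0.0332, 0.0289]
tool_rot: [3.14, -0.002, 1.571]
contact_force: [3.9, 9.1, -0.5]
opening: 0.0003
grip_force: 4.7
```

>>> move_arm:
  motion:
    - [-0.03,0,0,0,0,0]
    - [-0.06,0,0,0,0,0]
    - [-0.06,0,0,0,0,0]

```text
time: 8.15
tool_pos: [0.5534, -0.0396, 0.0289]
tool_rot: [3.14, -0.002, 1.571]
contact_force: [4.0, 6.6, -0.5]
opening: 0.0001
grip_force: 3.4
```

>>> move_arm:
  motion:
    - [-0.02,0,0,0,0,0]
    - [-0.03,0,0,0,0,0]
    - [-0.03,0,0,0,0,0]

```text
time: 8.52
tool_pos: [0.5534, -0.0423, 0.0289]
tool_rot: [3.14, -0.002, 1.571]
contact_force: [3.2, 9.3, 0.2]
opening: 0.0004
grip_force: 4.0
```

>>> move_arm:
  motion:
    - [-0.02,0,0,0,0,0]
    - [-0.03,0,0,0,0,0]
    - [-0.03,0,0,0,0,0]

```text
time: 8.9
tool_pos: [0.5534, -0.0434, 0.0289]
tool_rot: [3.14, -0.004, 1.571]
contact_force: [4.6, 17.1, -0.4]
opening: 0.0009
grip_force: 8.5
```

>>> move_arm:
  motion:
    - [-0.01,0,0,0,0,0]
    - [-0.02,0,0,0,0,0]
    - [-0.02,0,0,0,0,0]

```text
time: 9.28
tool_pos: [0.5534, -0.0435, 0.0289]
tool_rot: [3.14, -0.007, 1.571]
contact_force: [5.8, 26.4, 1.5]
opening: 0.0004
grip_force: 12.9
```

The force jump at TCP y = -0.0435 is the stop. I'll back off the wall, lift out, and look.

>>> move_arm:
  motion:
    - [0.15,0,0,0,0,0]
    - [0.25,0,0,0,0,0]
    - [0.25,0,-0.3,0,0,0]
    - [0.25,0,-0.6,0,0,0]
    - [0.25,0,-0.9,0,0,0]
    - [0.25,0,-0.9,0,0,0]

```text
time: 10.02
tool_pos: [0.554, -0.0242, 0.121]
tool_rot: [3.137, 0.001, 1.57]
contact_force: [0.5, 0.7, -0.8]
opening: 0.0003
grip_force: 0.0
```

```bash
python3 - <<'E'
from h import *
s=robot.observe();print(s['tool_pos'],s['contact_force'])
c=grab('scene'); cv2.imwrite('pics/s1.png',cv2.resize(c['image'][80:272,160:416,::-1],(800,600)))
c=grab('top');P=cloud(c)
for v in (175,182,235,243): print(v,[(u,*P[v,u].round(3)[1:]) for u in range(150,330,6) if P[v,u,2]<.1 and P[v,u,2]>.03])
E
```

```text
[ 0.55396106 -0.02416088  0.12096281] [ 0.49847619  0.65515868 -0.84096434]
175 [(198, np.float64(0.191), np.float64(0.064)), (204, np.float64(0.178), np.float64(0.068)), (210, np.float64(0.165), np.float64(0.068)), (216, np.float64(0.153), np.float64(0.066)), (222, np.float64(0.14), np.float64(0.067)), (228, np.float64(0.127), np.float64(0.07)), (234, np.float64(0.114), np.float64(0.068)), (240, np.float64(0.102), np.float64(0.069)), (246, np.float64(0.089), np.float64(0.068)), (252, np.float64(0.076), np.float64(0.069)), (258, np.float64(0.063), np.float64(0.07)), (264, np.float64(0.051), np.float64(0.068)), (270, np.float64(0.038), np.float64(0.067))]
182 [(198, np.float64(0.191), np.float64(0.061)), (204, np.float64(0.178), np.float64(0.068)), (210, np.float64(0.165), np.float64(0.068)), (216, np.float64(0.153), np.float64(0.065)), (222, np.float64(0.14), np.float64(0.066)), (228, np.float64(0.127), np.float64(0.065)), (234, np.float64(0.115), np.float64(0.066)), (246, np.float64(0.089), np.float64(0.069)), (252, np.float64(0.076), np.float64(0.066)), (258, np.float64(0.064), np.
[... 672 characters left out ...]
3), np.float64(0.067)), (270, np.float64(0.041), np.float64(0.067)), (276, np.float64(0.028), np.float64(0.07))]
243 [(198, np.float64(0.193), np.float64(0.056)), (204, np.float64(0.179), np.float64(0.066)), (210, np.float64(0.167), np.float64(0.068)), (216, np.float64(0.154), np.float64(0.068)), (222, np.float64(0.142), np.float64(0.066)), (228, np.float64(0.129), np.float64(0.068)), (234, np.float64(0.117), np.float64(0.067)), (240, np.float64(0.104), np.float64(0.07)), (246, np.float64(0.091), np.float64(0.066)), (252, np.float64(0.079), np.float64(0.068)), (258, np.float64(0.066), np.float64(0.07)), (264, np.float64(0.054), np.float64(0.067)), (270, np.float64(0.041), np.float64(0.067))]
```

View pics/s1.png

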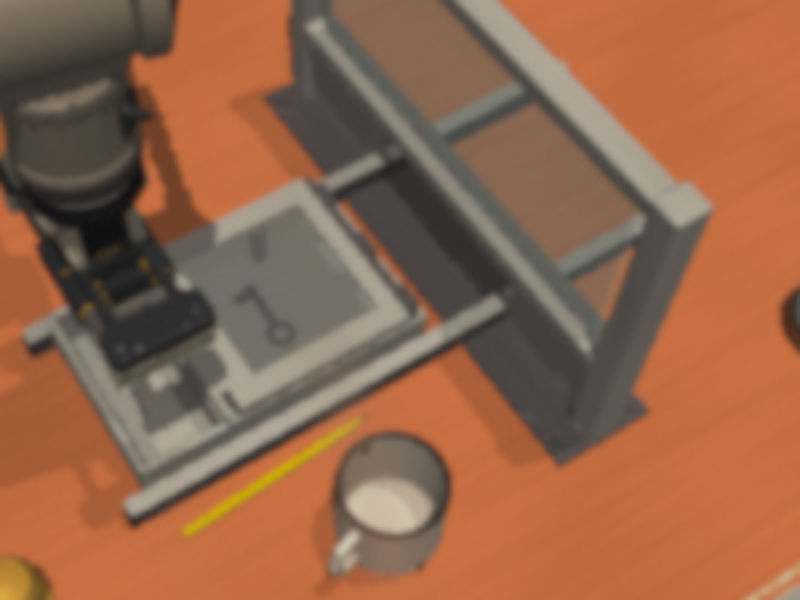

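The tray is home: its lid (columns 190 to 420) is clear of the glass and still shut, with the key visible at (260, 310). Next I'll move over the press point and come down in small steps.

>>> move_arm:
  motion:
    - [0.3,0,0,0,0,0]
    - [0.58,0,0,0,0,0]
    - [0.58,0,0.2,0,0,0]
    - [0.58,0,0.4,0,0,0]
    - [0.58,0,0.48,0,0,0]
    - [0.58,0,0.51,0,0,0]
    - [0.58,0,0.53,0,0,0]
    - [0.58,0,0.53,0,0,0]

```text
time: 11.12
tool_pos: [0.553, 0.0342, 0.0661]
tool_rot: [3.141, 0.0, 1.571]
contact_force: [-0.3, -0.8, -0.1]
opening: 0.0004
grip_force: 0.4
```

>>> move_arm:
  motion:
    - [0,0,0.02,0,0,0]
    - [0,0,0.035,0,0,0]
    - [0,0,0.05,0,0,0]
    - [0,0,0.05,0,0,0]

```text
time: 11.62
tool_pos: [0.5532, 0.0342, 0.0617]
tool_rot: [3.14, 0.0, 1.571]
contact_force: [-2.6, -1.5, 9.7]
opening: 0.0002
grip_force: 4.8
```

>>> move_arm:
  motion:
    - [0,0,0.015,0,0,0]
    - [0,0,0.015,0,0,0]

```text
time: 11.88
tool_pos: [0.5532, 0.0342, 0.0614]
tool_rot: [3.139, 0.0, 1.571]
contact_force: [-6.8, -1.9, 19.4]
opening: 0.0004
grip_force: 9.7
```

>>> move_arm:
  motion:
    - [0,0,0.01,0,0,0]
    - [0,0,0.01,0,0,0]

```text
time: 12.12
tool_pos: [0.5533, 0.0342, 0.0612]
tool_rot: [3.139, 0.001, 1.571]
contact_force: [-8.7, -1.4, 25.6]
opening: 0.0005
grip_force: 12.9
```

It is bottomed, so the catch should be tripped. I'll lift, letting the lid follow.

>>> move_arm:
  motion:
    - [0,0,-0.1,0,0,0]
    - [0,0,-0.3,0,0,0]
    - [0,0,-0.6,0,0,0]
    - [0,0,-0.9,0,0,0]
    - [-0.1,0,-1,0,0,0]
    - [-0.3,0,-1,0,0,0]
    - [-0.6,0,-1,0,0,0]
    - [-0.9,0,-1,0,0,0]
    - [-0.9,0,-1,0,0,0]

```text
time: 13.25
tool_pos: [0.5518, -0.0584, 0.1565]
tool_rot: [-3.139, -0.0, 1.567]
contact_force: [-0.2, 0.5, -0.5]
opening: 0.0005
grip_force: 0.0
```

```bash
python3 - <<'E'
from h import *
s=robot.observe();print(s['tool_pos'],s['contact_force'],s['qpos'])
c=grab('scene'); cv2.imwrite('pics/s2.png',cv2.resize(c['image'][80:272,160:416,::-1],(800,600)))
c=grab('top');P=cloud(c)
for v in (175,243): print(v,[(u,*P[v,u].round(3)[1:].tolist()) for u in range(190,330,6) if P[v,u,2]<.17 and P[v,u,2]>.03])
E
```

```text
[ 0.55178765 -0.05843652  0.15650066] [-0.15294947  0.52653754 -0.46207814] [-2.43317511e-01  4.61491807e-01  1.54254534e+00 -6.10576203e-04
  1.14006233e+00 -2.39314494e-01]
175 [(202, 0.182, 0.07), (208, 0.169, 0.079), (214, 0.156, 0.081), (220, 0.143, 0.09), (226, 0.13, 0.098), (232, 0.118, 0.104), (238, 0.105, 0.111), (244, 0.093, 0.117), (250, 0.081, 0.121), (256, 0.069, 0.127), (262, 0.058, 0.136), (268, 0.046, 0.143), (280, 0.015, 0.044)]
243 [(202, 0.184, 0.064), (208, 0.17, 0.072), (214, 0.157, 0.08), (220, 0.145, 0.085), (226, 0.132, 0.095), (232, 0.12, 0.103), (238, 0.108, 0.107), (244, 0.096, 0.117), (250, 0.084, 0.123), (256, 0.072, 0.127), (262, 0.061, 0.134), (268, 0.049, 0.142), (274, 0.038, 0.145), (286, 0.007, 0.055), (292, -0.007, 0.051)]
```

View pics/s2.png

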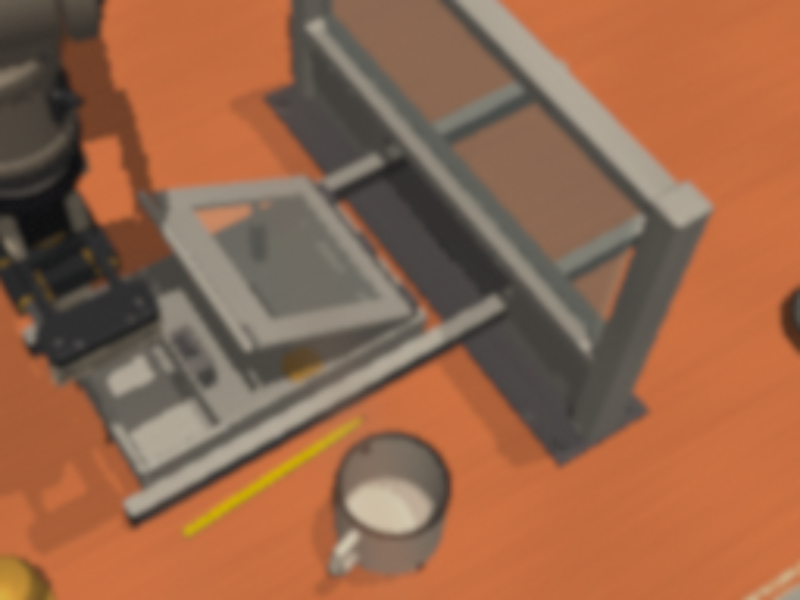

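The lid is ajar at about 0.5 rad, with its free edge running from (145, 195) to (250, 345). I'll tilt the tool so the fingertip points toward the glass, then approach from underneath.

>>> move_arm:
  motion:
    - [0,0,-0.2,0,0.04,0]
    - [0,0,-0.2,0,0.08,0]
    - [0.1,0,-0.2,0,0.12,0]
    - [0.2,0,-0.2,0,0.16,0]
    - [0.3,0,-0.2,0,0.2,0]
    - [0.4,0,-0.2,0,0.22,0]
    - [0.4,0,-0.2,0,0.22,0]
    - [0.4,0,-0.2,0,0.22,0]

```text
time: 14.35
tool_pos: [0.5527, -0.0153, 0.1782]
tool_rot: [3.141, -0.69, 1.572]
contact_force: [-0.1, -0.3, 0.2]
opening: 0.0007
grip_force: 0.0
```

```bash
python3 - <<'E'
from h import *
s=robot.observe();print(s['tool_pos'],s['tool_rot'],s['contact_force'],s['qpos'].round(2) if hasattr(s['qpos'],'round') else s['qpos'])
T=R.from_euler('xyz',s['tool_rot']).as_matrix(); print(T.round(3))
H=np.array([.185,.062]); n=T[1:,0]; p0=np.array(s['tool_pos'])
th=np.r_[.4,.5:1.76:.1]
for a in th:
    r=.152; U=H+r*np.array([-np.cos(a),np.sin(a)]); t=U-.0095*n
    d=T.T@(np.array([.5525,*t])-p0); print(round(a,2),t.round(3),(d*10).round(2))
E
```

```text
[ 0.55265115 -0.01526093  0.17818769] [ 3.14147502 -0.68972045  1.57170018] [-0.075964   -0.29739473  0.19985417] [-0.5   0.58  1.49  0.59  1.47 -0.69]
[[-0.001  1.    -0.   ]
 [ 0.771  0.001  0.636]
 [ 0.636  0.    -0.771]]
0.4 [0.038 0.115] [ 0.01 -0.    0.82]
0.5 [0.044 0.129] [ 0.15 -0.    0.76]
0.6 [0.052 0.142] [ 0.29 -0.    0.71]
0.7 [0.061 0.154] [ 0.44 -0.    0.68]
0.8 [0.072 0.165] [ 0.59 -0.    0.66]
0.9 [0.083 0.175] [ 0.74 -0.    0.65]
1.0 [0.096 0.184] [ 0.89 -0.    0.66]
1.1 [0.109 0.191] [ 1.04 -0.    0.69]
1.2 [0.123 0.198] [ 1.19 -0.    0.73]
1.3 [0.137 0.202] [ 1.33 -0.    0.78]
1.4 [0.152 0.206] [ 1.46 -0.    0.85]
1.5 [0.167 0.208] [1.59 0.   0.93]
1.6 [0.182 0.208] [1.71 0.   1.03]
1.7 [0.197 0.207] [1.82 0.   1.13]
```

>>> move_arm:
  motion:
    - [0,0,0.3,0,0,0]
    - [0,0,0.6,0,0,0]
    - [0,0,0.8,0,0,0]
    - [0,0,0.82,0,0,0]
    - [0.08,0,0.79,0,0,0]
    - [0.15,0,0.76,0,0,0]
    - [0.22,0,0.73,0,0,0]
    - [0.29,0,0.71,0,0,0]
    - [0.36,0,0.69,0,0,0]
    - [0.44,0,0.68,0,0,0]

```text
time: 15.6
tool_pos: [0.5527, 0.0618, 0.1543]
tool_rot: [3.141, -0.691, 1.571]
contact_force: [1.2, -0.8, 0.1]
opening: 0.0004
grip_force: 0.7
```

```bash
python3 - <<'E'
from h import *
s=robot.observe();print(s['tool_pos'],s['contact_force'])
c=grab('scene'); cv2.imwrite('pics/s3.png',cv2.resize(c['image'][80:272,160:416,::-1],(800,600)))
E
```

```text
[0.55266223 0.06179827 0.15429382] [ 1.16419163 -0.76803232  0.11037941]
```

View pics/s3.png

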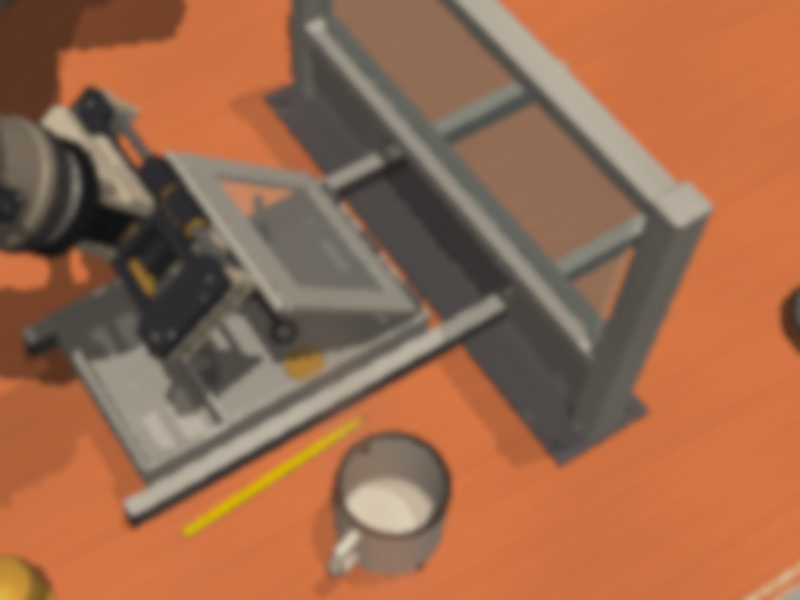

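The lid rides up on the fingertip as planned, with its edge now running from (170, 155) to (280, 300). I'll continue along the arc.

>>> move_arm:
  motion:
    - [0.07,0,-0.01,0,0,0]
    - [0.15,0,-0.02,0,0,0]
    - [0.22,0,-0.03,0,0,0]
    - [0.3,0,-0.03,0,0,0]
    - [0.37,0,-0.03,0,0,0]
    - [0.45,0,-0.02,0,0,0]
    - [0.52,0,-0.01,0,0,0]
    - [0.6,0,0.01,0,0,0]
    - [0.67,0,0.03,0,0,0]
    - [0.75,0,0.05,0,0,0]
    - [0.82,0,0.07,0,0,0]
    - [0.89,0,0.1,0,0,0]

```text
time: 17.15
tool_pos: [0.5524, 0.1369, 0.2062]
tool_rot: [3.139, -0.693, 1.574]
contact_force: [-9.3, -9.5, 21.4]
opening: 0.0007
grip_force: 11.1
```

>>> move_arm:
  motion:
    - [0.07,0,0.03,0,0,0]
    - [0.13,0,0.07,0,0,0]
    - [0.2,0,0.11,0,0,0]
    - [0.26,0,0.15,0,0,0]
    - [0.32,0,0.2,0,0,0]
    - [0.38,0,0.25,0,0,0]
    - [0.44,0,0.3,0,0,0]
    - [0.49,0,0.35,0,0,0]
    - [0.49,0,0.35,0,0,0]

```text
time: 18.27
tool_pos: [0.5523, 0.1973, 0.2075]
tool_rot: [3.141, -0.691, 1.572]
contact_force: [0.3, 1.0, 0.0]
opening: 0.0005
grip_force: 0.0
```

```bash
python3 - <<'E'
from h import *
s=robot.observe();print(s['tool_pos'],s['contact_force'])
c=grab('scene'); cv2.imwrite('pics/s4.png',cv2.resize(c['image'][80:272,160:416,::-1],(800,600)))
E
```

```text
[0.55234054 0.19734846 0.20748662] [0.29550611 1.03043063 0.04419318]
```

View pics/s4.png

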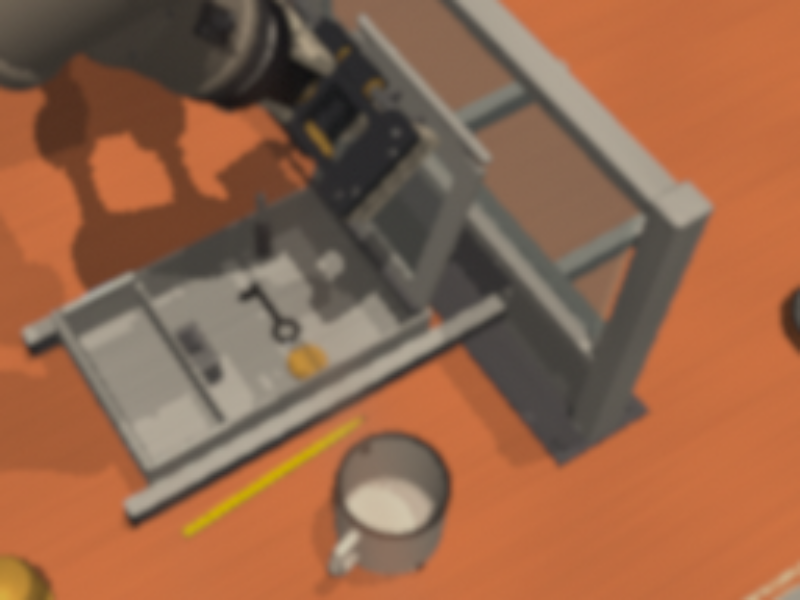

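The lid now stands past upright near the glass, with its edge running from (360, 20) to (490, 160). The key still lies on the tray floor at (275, 310) and the tray is home. I'll retreat along the finger axis.

>>> move_arm:
  motion:
    - [-0.1,0,-0.1,0,0,0]
    - [-0.2,0,-0.4,0,0,0]
    - [-0.3,0,-0.8,0,0,0]
    - [-0.6,0,-1,0,0,0]
    - [-0.9,0,-1,0,0,0]
    - [-0.9,0,-1,0,0,0]
    - [-0.9,0,-1,0,0,0]
    - [-0.9,0,-1,0,0,0]

```text
time: 19.32
tool_pos: [0.5527, 0.0642, 0.2274]
tool_rot: [3.141, -0.691, 1.572]
contact_force: [0.9, -0.6, 0.8]
opening: 0.0003
grip_force: 0.0
```

```bash
python3 - <<'E'
from h import *
s=robot.observe();print(s['tool_pos'],s['contact_force'])
c=grab('scene'); cv2.imwrite('pics/s5.png',cv2.resize(c['image'][80:272,160:416,::-1],(800,600)))
P=cloud(c)
E=c['extrinsics'];P=P.reshape(-1,3)
m=(abs(P[:,0]-.61)<.02)&(P[:,2]>.1)&(P[:,1]>.1)&(P[:,1]<.245)
q=P[m]; q=q[np.argsort(q[:,2])]; print(q[::max(1,len(q)//15)].round(3))
m=(abs(P[:,0]-.58)<.02)&(P[:,2]>.045)&(P[:,2]<.065)&(P[:,1]<0)&(P[:,1]>-.1); print('end wall',np.percentile(P[m][:,1],[5,50,95]),m.sum())
E
```

```text
[0.55266381 0.06416949 0.22739835] [ 0.85937337 -0.63821917  0.78602783]
[[0.62  0.197 0.1  ]
 [0.627 0.203 0.11 ]
 [0.593 0.205 0.12 ]
 [0.603 0.209 0.129]
 [0.595 0.21  0.138]
 [0.617 0.212 0.147]
 [0.616 0.214 0.157]
 [0.629 0.215 0.166]
 [0.602 0.22  0.174]
 [0.592 0.223 0.183]
 [0.606 0.223 0.19 ]
 [0.59  0.228 0.199]
 [0.604 0.228 0.206]
 [0.611 0.231 0.211]
 [0.604 0.231 0.221]
 [0.594 0.235 0.225]]
end wall [-0.05692585 -0.05364097 -0.04991491] 50
```

View pics/s5.png

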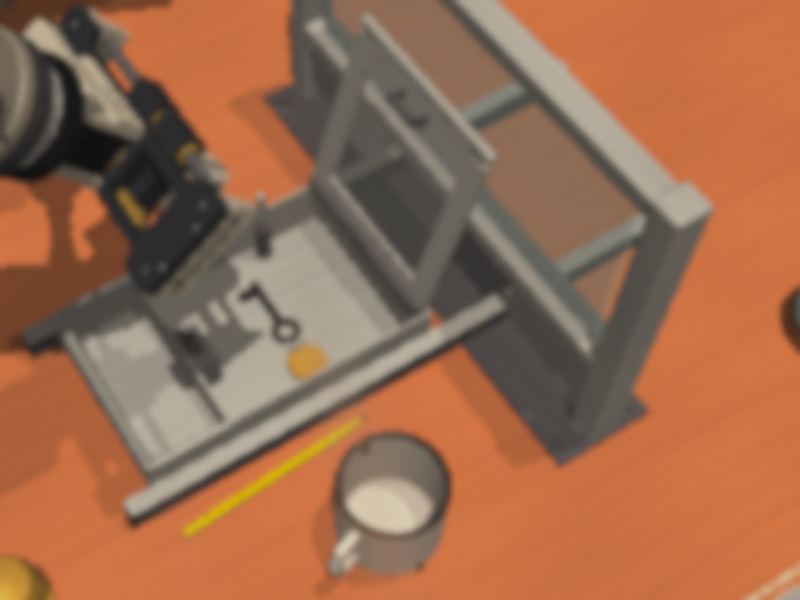

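The lid rests on its stop at about 1.85 rad, the key lies on the floor at (275, 310), the tray is home, and the arm is clear.

```bash
python3 -c "
from cell import robot
print(robot.hand_in())"
```

```text
the job is handed in; nothing more can be done
None
```

The job is handed in, but I got no verdict back: the tray is home (within about 3 mm of its stop), the lid rests open on its stop past upright, the key lies on the tray floor, and the arm is clear; the mug and pencil look unmoved, and nothing came near the dish or doorknob.

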